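# Dry-stack a small wooden box in the gluing jig and close the jaw

### The arm

A 6-joint arm with a two-finger parallel gripper is mounted at the origin on the work surface. World frame = base frame: x ahead of the robot, y to its left, z up, the work surface at z = 0. Lengths are in mm, angles in rad, forces in N, time in s.
With the tool pointing down it reaches from about 350 to 875 mm from the base axis. Payload 4.2 kg.
Tool frame: the origin (TCP) lies at the very end of the fingers, on their centre line; the grasp point (between the pads) lies 19 mm behind it; z points along the fingers, y is the line along which they close (so a half turn about z gives the same grasp; the last joint's range is limited). The gripper opens to 85 mm and grips with 20 to 120 N. Pads are 22 mm wide; open, the fingers measure 114 mm over their backs; the gripper's body (76 mm by 85 mm) begins 54 mm behind the grasp point. The pads swing forward as they close: fully open they stand 13 mm farther back than shut.
Start: joints at [1.589, 0.385, 0.008, 0, -1.194, -0.259], TCP at [149.018, 606.954, 231.312] pointing down, gripper open.
Joint ranges: [-3.14, 3.14], [-1.21, 2.06], [-1.07, 1.41], [-3.16, 2.05], [-2.99, -0.16], [-3.1, 3.1]. Speed limits (rad/s): [2.79, 2.79, 3.14, 3.14, 3.14, 3.14].

### API

Orientations are given as a unit quaternion [x, y, z, w].
In Python, from bench import monitor, get_image, camera_info, job_done gives the robot as it stands.
- The arm moves only by the tool send_rows, never from a script. Its argument "series" is a list of rows, each a list of 3 entries, a list of its own where there are three numbers: the shift along the tool's x, y, z in mm, then the turn, a rotation vector about the tool's x, y, z in rad, then the finger opening in mm, from 0 to 85.4. A call has 1 to 8 rows; each row shifts and turns the commanded pose from where the row before left it, along the tool's axes as they then stand; what a row does not reach is not made up. A row lasts 1/10 s, in which the tool goes at most 50 mm and 8.59 degrees, less where a joint would pass 70% of its speed; a pose out of reach is approached as far as the arm can. A call with a gripper value outside its range is refused whole. The fingers move at their own pace and stop on an object; the grip force is fixed at half the most. Time passes only in rows, so rows that do not move let the fingers close. It gives the time, the measured TCP pose, the force, the opening and the grip force at its end, in the units of the state.
- monitor.read_state(): the state, without advancing time (a new reading comes with each control period).
- get_image(name): name is "scene" or "side" or "wrist"; returns the picture (420x560x3 uint8, red, green, blue); there is no depth.
- camera_info(name): a dict with "intrinsics" (3x3 intrinsics, pixels), "R" (3x3) and "t" (3): a world point X has camera coordinates R X + t. Camera axes: x right, y down, z forward; pixel columns grow to the right and rows downward; lengths in mm; the calibration is good to about 2 mm. A picture is of the moment at which its call begins: read the wrist's pose just before it. camera_info takes no time and is no camera call; for the wrist camera it gives the pose at the moment of the call.
- job_done(): hands the job in; it is judged then, once.
The state is a dict: "clock": time; "joints": joint angles; "joint_vel": joint speeds; "joint_efforts": joint torques, N m; "position": TCP position; "ee_rot": TCP orientation; "contact_force": force on the tool from outside, world axes, zero at the start; "wrist_torque": the same for the moment, N m; "gripper_width": finger opening in mm; "grasp_force": force on a finger pad.
Only numpy, scipy, OpenCV 4.12 (cv2) and the standard library are available. Lean on these libraries where they do the work, as an engineer would, in place of code of your own. Each camera call takes 0.05 s, during which the arm holds its last target. There are 200 camera calls.

### The job

Dry-assemble the little wooden box in the gluing jig: lay the hollow body flat in the pocket, the open spacer frame squarely on it, and the knobbed top plate, knob up, on that, in this order. Then slide the jig's jaw shut until it presses on the stack and all three parts are hard up against the fixed end stop, and let go, leaving the jaw shut. Do not disturb the mug, the screwdriver or the scroll-shaped off-cut.

Things in the scene. Friction and masses are not known exactly. Their poses are not given: they have to be found in the camera images.
- box_body: Hollow pale wooden box body, 30 mm high, open on top: the thickest of the three parts, with 11 mm walls and an 8 mm floor, about 100 g. 100 x 60 mm, long side along its x axis, origin at the centre of its underside, z up, alike when turned half round about z. Starts right way up on the bench, long side within 0.5 rad of world y.
- spacer: Thin open plywood frame, 10 mm thick, 11 mm rails around a 78 x 38 mm window, about 35 g. 100 x 60 mm, long side along its x axis, origin at the centre of its underside, z up, alike when turned half round about z. Starts right way up on the bench, long side within 0.5 rad of world y.
- top_plate: Pale wooden plate 10 mm thick with a turned knob (24 mm across, 22 mm high, so 32 mm overall) in the middle of its upper face, about 55 g. 100 x 60 mm, long side along its x axis, origin at the centre of its underside, z up, alike when turned half round about z. Starts right way up on the bench, long side within 0.5 rad of world y.
- jig: The gluing jig, bolted down: dark steel base plate 260 x 110 x 12 mm. Origin on the bench under the pocket's centre; x runs along the jig from the sliding jaw to the fixed end stop, z up. The base reaches from x = -185 to +75 mm. The pocket is open on top, at its jaw end (-x) until the jaw comes, and for 50 mm in the middle of each long side, for the fingers.
- pocket (a point): Centre of the pocket's floor, 12 mm above the bench, axes as the jig. The box body's origin must end here; finished stack: all parts at x = 0, undersides at z = 0, 30 and 40 mm. Each part has 2 mm clearance to the guides on either side.
- stop (a point): Middle of the foot of the fixed end stop's face, 50 mm from the pocket's centre along x. The stop is aluminium, 46 mm high, 12 mm thick, 88 mm wide. Four aluminium guides, also 46 mm high, 25 mm long and 12 mm thick, stand with inner faces at y = +-32 mm of the pocket, from x = 25 to 50 and from x = -25 to -50 mm.
- jaw: Sliding jaw: upright dark wooden pressing plate 56 mm wide, 46 mm high, 12 mm thick, on a steel sled. Origin at the foot of its front face (2 mm below its edge), axes as the jig; it slides along x only, with about 2.5 N of friction, and stays where it is left. Starts with its origin at x = -100 to -80 mm of the pocket, touches a finished stack at x = -50 mm, its travel ends at -40 mm.
- jaw_grip (a point): Point in the dark wooden upright handle of the jaw, 46 mm above the jig's base plate, 38 mm behind the jaw's front face. The handle is 26 mm wide across the jig (y), 16 mm along it (x); its top is 20 mm above this point, and it stands clear above the jaw's 16 mm high steel sled and 18 mm behind the pressing plate. Can be pinched from above across its 26 mm, or pushed.
- mug: Bystander: dark blue mug, 80 mm across, 90 mm high; origin at the centre of its underside. Leave alone.
- screwdriver: Bystander: screwdriver lying on the bench beyond the jig, roughly along y. Leave alone.
- offcut: Bystander: flat scroll-shaped plywood off-cut, about 190 mm long, 12 mm thick, lying on the bench. Leave alone.
Things that resemble listed ones, but are neither listed nor needed, are in the scene too. Leave any blue or red look-alike of the spacer alone.

How it is judged:
By the outcome, as a careful person would: the job done as asked, in the order asked, and still so for the second after the job is handed in, with the robot touching nothing.
It also fails if it takes over 72 s, if anything falls off the work surface, if the arm or the gripper's body presses on something with over 40 N, if the wrist force passes 120 N, or if a joint passes its speed limit or range.

## Working session

There is one attempt and no reset: what is moved stays moved. The work goes in short steps, Python scripts to look and compute and a tool call to move; the robot and the scene stay as the last step left them, time stands still between calls to the robot, and variables do not carry over. Pictures are saved under pics/ and viewed, at most 10 in all, crops included, and the job is handed in when it is done.

Besides the shell and the picture viewer there is one more tool, called after "Emit:" as name(argument=value, ...) on one line, values as JSON. send_rows: Moves the arm, as the interface text tells. Its arguments: {"type":"object","properties":{"series":{"type":"array"}},"required":["series"]}

```bash
ls; mkdir -p pics; python3 - <<'E'
from bench import monitor,get_image,camera_info
import cv2
s=monitor.read_state();print(s)
for n in("scene","side"):
    cv2.imwrite(f"pics/{n}0.png",get_image(n)[:,:,::-1]);c=camera_info(n);print(n,c)
E
```

```text
pics
{'clock': 0.0, 'joints': array([ 1.58860072e+00,  3.85583350e-01,  6.63331123e-03, -4.79160619e-04,
       -1.19399547e+00, -2.58566248e-01]), 'joint_vel': array([-0.00100339,  0.00122307, -0.00034894, -0.00037983,  0.00206726,
       -0.00043267]), 'joint_efforts': array([ 1.80344145e-03, -3.92289877e+01,  1.88404852e+01,  4.18605298e+00,
       -4.60003648e-03, -1.54258835e-06]), 'position': array([148.89470994, 606.41235571, 230.21127887]), 'ee_rot': array([ 9.92751745e-01, -1.20178068e-01, -7.25346582e-05,  1.09502179e-03]), 'contact_force': array([-0.03379815, -0.36677892, -0.70558241]), 'wrist_torque': array([-0.02638448, -0.03916003, -0.01698428]), 'grasp_force': 0.0, 'gripper_width': 85.0850387601813}
scene {'intrinsics': array([[455.76558837,   0.        , 279.18510054],
       [  0.        , 455.76558837, 202.93424932],
       [  0.        ,   0.        ,   1.        ]]), 'R': array([[ 0.41711515,  0.90878859,  0.01087482],
       [ 0.74208101, -0.33364291, -0.58137611],
       [-0.52471967,  0.25057078, -0.81356226]]), 't': array([-292.13109029, -393.61294516, 1541.94803554])}
side {'intrinsics': array([[484.31883476,   0.        , 280.6549845 ],
       [  0.        , 484.31883476, 218.64938644],
       [  0.        ,   0.        ,   1.        ]]), 'R': array([[-0.99824039, -0.0571302 ,  0.01588286],
       [-0.05181955,  0.7102804 , -0.7020089 ],
       [ 0.02882463, -0.70159668, -0.71199104]]), 't': array([ 595.87561133,   66.26517172, 1371.42698303])}
```

View pics/scene0.png

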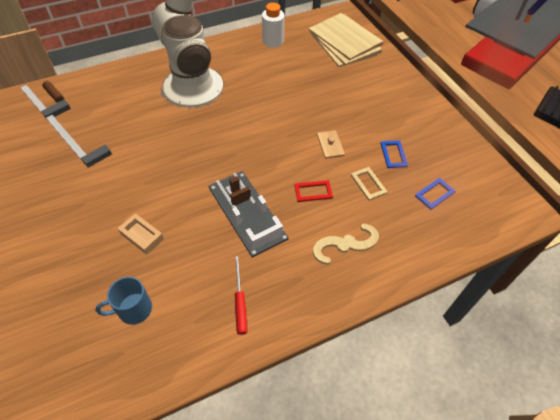

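View pics/side0.png

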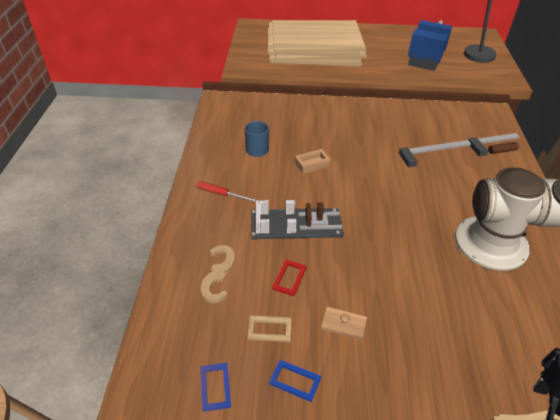

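The scene picture shows these things:
- Body: pale hollow box at (141,233), beside the mug at (130,300).
- Top plate: pale plate with a knob at (331,144). The planks at (345,38) look similar but are not it.
- Spacer: pale open frame at (369,183). Look-alikes are the red frame at (314,190), the blue frames at (394,153) and (435,193), and the off-cut at (346,243).
- Jig: (248,212), with the jaw at its robot end (238,190).

In the side picture the body is at (312,160), the spacer at (270,328), the plate at (345,321) and the jig at (297,222).

```bash
cat > h.py <<'E'
import numpy as np,cv2
from scipy.spatial.transform import Rotation as Ro
from bench import monitor,get_image,camera_info
def back(c,uv,z):
    K,R,t=c["intrinsics"],np.array(c["R"]),np.array(c["t"])
    d=R.T@np.linalg.solve(K,[uv[0],uv[1],1]); o=-R.T@t
    return o+d*(z-o[2])/d[2]
def proj(c,X):
    p=c["intrinsics"]@(np.array(c["R"])@np.array(X,float)+c["t"]); return p[:2]/p[2]
def st():
    s=monitor.read_state(); R=Ro.from_quat(s["ee_rot"]).as_matrix()
    return s,np.array(s["position"]),R
def go(xyz,yaw,flip=0):
    """shift & turn in tool axes to reach xyz with tool y axis at world angle yaw (mod pi), tool down"""
    s,p,R=st(); best=None
    for y in (yaw,yaw+np.pi):
        Y=np.array([np.cos(y),np.sin(y),0]);Z=np.array([0,0,-1.]);T=np.c_[np.cross(Y,Z),Y,Z]
        v=Ro.from_matrix(R.T@T).as_rotvec()
        if best is None or np.linalg.norm(v)<np.linalg.norm(best): best=v
    print("pos",p.round(1),"toolY",np.arctan2(R[1,1],R[0,1]).round(3),"j6",s["joints"][5].round(2),"w",round(s["gripper_width"],1),"t",s["clock"])
    print("shift now-axes",(R.T@(np.array(xyz)-p)).round(1),"turn",best.round(3),"after-turn axes",((R@Ro.from_rotvec(best).as_matrix()).T@(np.array(xyz)-p)).round(1))
E
python3 - <<'E'
from h import *
a,b=camera_info("scene"),camera_info("side")
for n,u,v,z in(("body",(141,233),(312,160),15),("plate",(331,146),(345,323),8),("spacer",(369,183),(270,328),8),("jig",(248,212),(297,222),12),("mug",(130,300),(257,140),60),("offcut",(346,243),(218,274),10),("red",(314,190),(290,277),8)):
    print(n,back(a,u,z).round(),back(b,v,z).round())
c=camera_info("wrist");s,p,R=st();print(c["intrinsics"][0],R.T@(-c["R"].T@c["t"]-p),(c["R"]@R).round(3))
E
```

```text
body [ 509. -308.   15.] [ 512. -313.   15.]
plate [436. 294.   8.] [424. 300.   8.]
spacer [606. 325.   8.] [604. 326.   8.]
jig [560. -28.  12.] [551. -28.  12.]
mug [ 705. -374.   60.] [ 696. -347.   60.]
offcut [753. 166.  10.] [751. 175.  10.]
red [564. 170.   8.] [563. 170.   8.]
[310.09243821   0.         279.17426924] [  73.12480107   -0.37471138 -141.81784616] [[ 0.     1.     0.002]
 [-0.958  0.001 -0.286]
 [-0.286 -0.002  0.958]]
```

Emit:
send_rows(series=[[[41,20,0],[0,0,0],85],[[41,20,0],[0,0,0],85],[[41,20,0],[0,0,0],85],[[41,20,0],[0,0,0],85],[[41,20,0],[0,0,0],85],[[41,20,0],[0,0,0],85],[[41,20,0],[0,0,0],85],[[41,20,0],[0,0,0],85]])

```text
clock: 0.9
position: [430.4, 371.8, 231.0]
ee_rot: [0.993, -0.12, -0.0, 0.0]
contact_force: [0.7, 0.9, 0.0]
gripper_width: 85.2
grasp_force: 0.0
```

Emit:
send_rows(series=[[[41,20,0],[0,0,0],85],[[41,20,0],[0,0,0],85],[[0,0,0],[0,0,0],85],[[0,0,0],[0,0,0],85]])

```text
clock: 1.3
position: [499.9, 313.9, 230.5]
ee_rot: [0.993, -0.121, -0.001, 0.0]
contact_force: [-1.1, 0.3, 0.7]
gripper_width: 85.3
grasp_force: 0.0
```

```bash
python3 - <<'E'
from h import *
import pickle
s,p,R=st();c=camera_info("wrist");im=get_image("wrist");pickle.dump((c,im,p,R),open("w1.pkl","wb"))
print(p,s["ee_rot"].round(3),s["clock"]);print(proj(c,[430,297,10]),proj(c,[605,325,10]))
cv2.imwrite("pics/w1.png",cv2.resize(im[:,:,::-1],(800,600),interpolation=cv2.INTER_CUBIC))
E
```

```text
[499.92139456 313.85710859 230.50506673] [ 0.993 -0.121 -0.001  0.   ] 1.3
[306.56778201 229.61966144] [247.07449178  89.92348152]
```

View pics/w1.png

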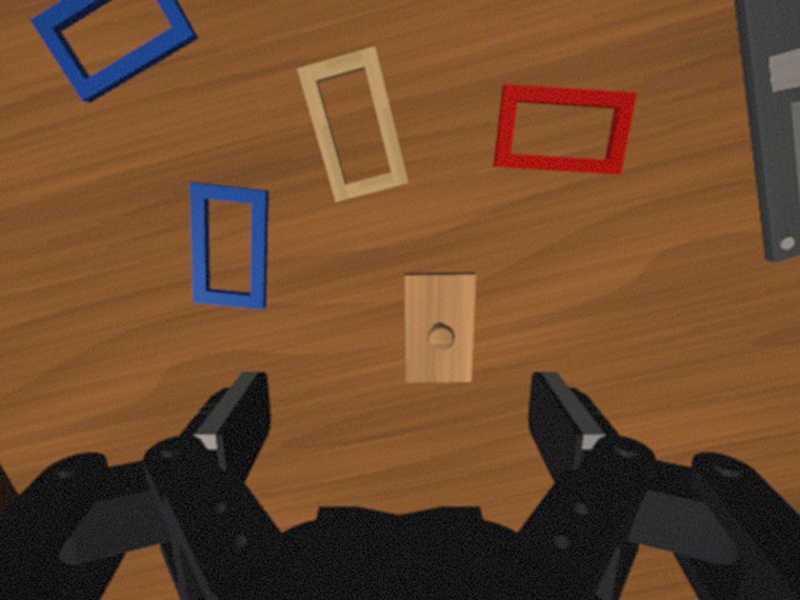

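The wrist view (800-wide) has the pale spacer with corners about (299,69), (376,47), (407,182) and (336,201). The plate spans (404,272)–(475,382) with its knob at (441,337). The red frame at (565,130) and blue frames at (228,245) and (112,40) are to be left alone. Next I fit the rectangles metrically.

```bash
cat >> h.py <<'E'
def rect(c,im,box,z,bthr,k=3):
    """fit rectangle on plane z to bright-in-blue-channel blob in pixel box x0,y0,x1,y1"""
    x0,y0,x1,y1=box; m=np.zeros(im.shape[:2],np.uint8); f=cv2.GaussianBlur(im,(3,3),0)
    m[y0:y1,x0:x1]=((f[y0:y1,x0:x1,2]>bthr)*255)
    m=cv2.morphologyEx(m,cv2.MORPH_OPEN,np.ones((k,k)))
    ct=max(cv2.findContours(m,cv2.RETR_EXTERNAL,cv2.CHAIN_APPROX_NONE)[0],key=cv2.contourArea)[:,0]
    W=np.array([back(c,q,z)[:2] for q in ct],np.float32); (cx,cy),(w,h),a=cv2.minAreaRect(W)
    a=np.radians(a)+(0 if w>h else np.pi/2); a=(a+np.pi/2)%np.pi-np.pi/2
    return (round(cx,1),round(cy,1)),sorted((round(w,1),round(h,1))),"long axis",round(a,3)
E
python3 - <<'E'
from h import *
import pickle
c,im,p,R=pickle.load(open("w1.pkl","rb"))
for b in(75,85,95,105): 
    print(b,rect(c,im,(205,28,292,146),10,b)); print("  pl",rect(c,im,(275,180,340,275),10,b))
E
```

```text
75 ((605.7, 324.2), [60.2, 100.1], 'long axis', np.float64(0.005))
  pl ((428.1, 296.1), [58.8, 97.3], 'long axis', np.float64(-0.238))
85 ((605.8, 324.1), [59.2, 99.2], 'long axis', np.float64(0.007))
  pl ((424.9, 283.2), [29.6, 97.1], 'long axis', np.float64(-0.233))
95 ((605.9, 324.3), [57.8, 98.1], 'long axis', np.float64(0.003))Traceback (most recent call last):
  File "<stdin>", line 5, in <module>
  File "h.py", line 27, in rect
    ct=max(cv2.findContours(m,cv2.RETR_EXTERNAL,cv2.CHAIN_APPROX_NONE)[0],key=cv2.contourArea)[:,0]
       ~~~^^^^^^^^^^^^^^^^^^^^^^^^^^^^^^^^^^^^^^^^^^^^^^^^^^^^^^^^^^^^^^^^^^^^^^^^^^^^^^^^^^^^
ValueError: max() iterable argument is empty
```

Both fits give the true 100 x 60 size. The pictures show the long sides near world x. I trust them over the text, because the side and wrist cameras agree. Next I look at the jig and body.

Emit:
send_rows(series=[[[0,0,0],[0,0,-0.12],85],[[0,0,0],[0,0,-0.12],85],[[11,46,0],[0,0,0],85],[[11,46,0],[0,0,0],85],[[11,46,0],[0,0,0],85],[[11,46,0],[0,0,0],85],[[11,46,0],[0,0,0],85],[[11,46,0],[0,0,0],85]])

```text
clock: 2.15
position: [564.9, 38.8, 231.6]
ee_rot: [1.0, 0.001, 0.0, -0.0]
contact_force: [0.3, -0.1, -0.0]
gripper_width: 85.0
grasp_force: 0.0
```

Emit:
send_rows(series=[[[11,46,0],[0,0,0],85],[[11,46,0],[0,0,0],85],[[0,20,0],[0,0,0],85],[[0,0,0],[0,0,0],85],[[0,0,0],[0,0,0],85]])

```text
clock: 2.65
position: [587.0, -72.0, 231.2]
ee_rot: [1.0, 0.0, -0.0, -0.0]
contact_force: [0.8, 0.2, 1.0]
gripper_width: 84.6
grasp_force: 0.0
```

```bash
python3 - <<'E'
from h import *
import pickle
s,p,R=st();c=camera_info("wrist");im=get_image("wrist");pickle.dump((c,im,p,R),open("w2.pkl","wb"))
print(p,s["ee_rot"].round(3),s["clock"]);print(proj(c,[510,-311,30]),proj(c,[555,-28,12]))
cv2.imwrite("pics/w2.png",cv2.resize(im[:,:,::-1],(800,600),interpolation=cv2.INTER_CUBIC))
E
```

```text
[586.97777083 -71.9975291  231.23282235] [ 1.  0. -0. -0.] 2.65
[479.78033248 246.3466249 ] [243.81550615 205.7196889 ]
```

View pics/w2.png

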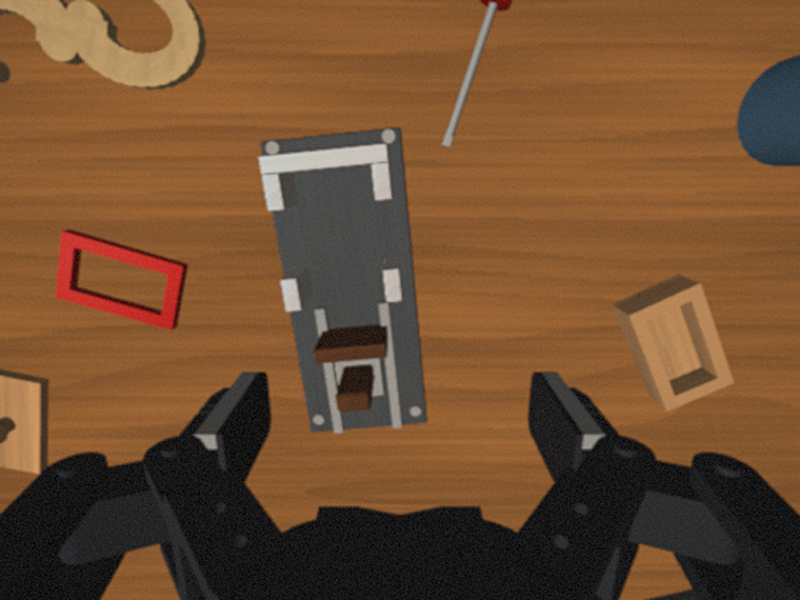

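The wrist view shows the jig with base corners at (262,142), (400,128), (426,422) and (311,432). White guide tops are at (290,295) and (392,285), and the jaw plate is at (350,342) with its handle at (353,385). The body's top face has corners at about (633,316), (701,283), (733,383) and (668,410). The red frame is at (120,280).

```bash
python3 - <<'E'
from h import *
import pickle
from scipy.optimize import least_squares
c,im,p,R=pickle.load(open("w2.pkl","rb"))
q=np.float32([(633,316),(701,283),(733,383),(668,410)])*.7
g=cv2.cvtColor(im,cv2.COLOR_RGB2GRAY)
print(cv2.minAreaRect(np.float32([back(c,a,30)[:2] for a in q])))
# guides
m=((g>170)*255).astype(np.uint8);n,l,s,ce=cv2.connectedComponentsWithStats(m)
for i in range(1,n):
    if s[i,4]>60: print(s[i],ce[i].round(1),back(c,ce[i],58).round(1), [np.round(v,1) for v in cv2.minAreaRect(np.float32([back(c,a[::-1],58)[:2] for a in np.argwhere(l==i)]))])
P=np.array([(75,55,12),(75,-55,12),(-185,-55,12),(-185,55,12),(62,44,58),(62,-44,58)],float)
U=np.array([(262,142),(400,128),(426,422),(311,432),(259,157),(386,145)])*.7-.15
U=cv2.cornerSubPix(g,U.astype(np.float32).reshape(-1,1,2),(3,3),(-1,-1),(3,40,.01)).reshape(-1,2)
def W(v,P): 
    C,S=np.cos(v[2]),np.sin(v[2]); return np.c_[v[0]+C*P[:,0]-S*P[:,1],v[1]+S*P[:,0]+C*P[:,1],P[:,2]]
f=lambda v:(np.array([proj(c,x) for x in W(v,P)])-U).ravel()
r=least_squares(f,[590,-30,0.05],loss="soft_l1");print(r.x.round(3));print(f(r.x).reshape(-1,2).round(1))
T=np.array([(-37.5,38,58),(-37.5,-38,58)]);print([proj(c,x).round(1) for x in W(r.x,T)])
E
```

```text
((512.36572265625, -309.2008361816406), (99.49592590332031, 57.33539962768555), 26.76483154296875)
[ 181  101   92   46 1558] [226.6 117.3] [658.2 -19.6  58. ] [array([651.8, -20.2]), array([35.7, 86.4]), np.float64(5.4)]
[269 189  11  22 203] [274.  199.5] [575.3 -65.6  58. ] [array([575.1, -65.5]), array([23.2,  9.9]), np.float64(5.0)]
[197 196  13  22 207] [202.9 206.1] [567.9   9.8  58. ] [array([567.7,   9.7]), array([23.4, 10.3]), np.float64(5.7)]
[ 6.08056e+02 -2.47550e+01  9.80000e-02]
[[-2.3 -0.3]
 [ 0.6 -0.9]
 [ 0.3  2.2]
 [-0.2  1.4]
 [-0.4  0.1]
 [ 0.8 -0.2]]
[array([203.3, 206.9]), array([274.6, 200.3])]
```

```bash
python3 - <<'E'
from h import *
go([512.4,-309.2,60],0.467-np.pi/2)
E
```

```text
pos [587.1 -71.6 231.3] toolY -1.57 j6 1.42 w 85.2 t 2.7
shift now-axes [-74.9 237.6 171.3] turn [-0.    -0.    -0.466] after-turn axes [-173.7  178.6  171.3]
```

Emit:
send_rows(series=[[[0,0,0],[0,0,-0.1165],85],[[0,0,0],[0,0,-0.1165],85],[[0,0,0],[0,0,-0.1165],85],[[0,0,0],[0,0,-0.1165],85],[[-29,30,0],[0,0,0],85],[[-29,30,0],[0,0,0],85],[[-29,30,0],[0,0,0],85],[[-29,30,0],[0,0,0],85]])

```text
clock: 3.5
position: [537.4, -231.6, 231.7]
ee_rot: [0.973, 0.232, 0.0, 0.0]
contact_force: [0.7, -0.7, -0.5]
gripper_width: 84.8
grasp_force: 0.0
```

Emit:
send_rows(series=[[[-29,30,0],[0,0,0],85],[[-29,29,0],[0,0,0],85],[[0,0,40],[0,0,0],85],[[0,0,40],[0,0,0],85],[[0,0,40],[0,0,0],85],[[0,0,0],[0,0,0],85],[[0,0,0],[0,0,0],85]])

```text
clock: 4.2
position: [513.0, -310.2, 112.0]
ee_rot: [0.973, 0.232, -0.0, 0.0]
contact_force: [0.2, 0.2, 0.8]
gripper_width: 84.8
grasp_force: 0.0
```

```bash
python3 - <<'E'
from h import *
import pickle
s,p,R=st();c=camera_info("wrist");im=get_image("wrist");pickle.dump((c,im,p,R),open("w3.pkl","wb"))
go([512.4,-309.2,4],0.467-np.pi/2)
b=im[:,:,::-1].copy()
q=[proj(c,[512.4+np.cos(.467)*i-np.sin(.467)*j,-309.2+np.sin(.467)*i+np.cos(.467)*j,30]) for i,j in((50,30),(50,-30),(-50,-30),(-50,30))]
print(np.round(q))
cv2.polylines(b,[np.int32(q)],1,(0,255,0))
cv2.imwrite("pics/w3.png",b)
E
```

```text
pos [ 513.9 -310.7  113.4] toolY -1.103 j6 2.31 w 85.2 t 4.25
shift now-axes [ -0.9  -2.4 109.4] turn [ 0.003 -0.002  0.001] after-turn axes [ -0.7  -2.1 109.4]
[[236. 150.]
 [320. 150.]
 [315. 275.]
 [241. 275.]]
```

View pics/w3.png

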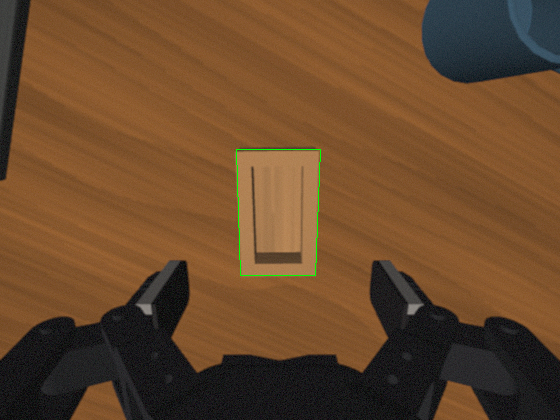

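The body's top outline sits on the predicted green quad, (236,150) to (315,275), centred between the fingers. Descend and grip.

Emit:
send_rows(series=[[[0,-1,40],[0,0,0],85],[[0,0,40],[0,0,0],85],[[0,0,28],[0,0,0],85],[[0,0,0],[0,0,0],85],[[0,0,0],[0,0,0],40],[[0,0,0],[0,0,0],40],[[0,0,0],[0,0,0],40],[[0,0,0],[0,0,0],40]])

```text
clock: 5.05
position: [514.2, -311.0, 6.9]
ee_rot: [0.973, 0.231, 0.003, 0.002]
contact_force: [-0.8, 2.1, 6.9]
gripper_width: 58.8
grasp_force: 67.2
```

Emit:
send_rows(series=[[[0,0,0],[0,0,0],40],[[0,0,0],[0,0,0],40],[[0,0,0],[0,0,0],40],[[0,0,-10],[0,0,0],40],[[0,0,-30],[0,0,0],40],[[0,0,-30],[0,0,0],40],[[0,0,-30],[0,0,0],40],[[0,0,0],[0,0,0],40]])

```text
clock: 5.85
position: [514.5, -311.6, 109.5]
ee_rot: [0.973, 0.231, 0.005, 0.003]
contact_force: [0.2, -0.6, -0.1]
gripper_width: 58.6
grasp_force: 66.5
```

```bash
python3 - <<'E'
from h import *
import pickle
s,p,R=st();c=camera_info("wrist");im=get_image("wrist");pickle.dump((c,im,p,R),open("w4.pkl","wb"))
go([608.5,-24.4,104],0.097-np.pi/2); print(s["grasp_force"])
cv2.imwrite("pics/w4.png",im[:,:,::-1])
E
```

```text
pos [ 513.  -310.8  106.9] toolY -1.106 j6 2.31 w 58.7 t 5.9
shift now-axes [ 213.8 -213.1    3. ] turn [ 0.004 -0.006  0.368] after-turn axes [ 122.8 -275.8    2.9]
66.46036505699158
```

View pics/w4.png

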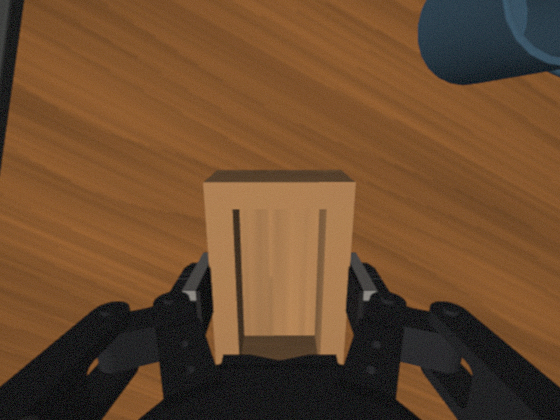

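The body is gripped centrally: its top-edge corners at (205,183) and (354,183) average 279.5, equal to the camera axis, so there is no lateral bias.

Emit:
send_rows(series=[[[0,0,0],[0,0,0.123],40],[[0,0,0],[0,0,0.123],40],[[0,0,0],[0,0,0.122],40],[[17,-40,0],[0,0,0],40],[[17,-40,0],[0,0,0],40],[[17,-40,0],[0,0,0],40],[[17,-40,0],[0,0,0],40],[[17,-40,0],[0,0,0],40]])

```text
clock: 6.7
position: [576.1, -101.3, 102.7]
ee_rot: [0.999, 0.048, -0.001, -0.0]
contact_force: [1.2, -0.9, -1.1]
gripper_width: 58.8
grasp_force: 66.4
```

Emit:
send_rows(series=[[[17,-38,0],[0,0,0],40],[[17,-37,0],[0,0,0],40],[[0,0,0],[0,0,0],40],[[0,0,0],[0,0,0],40]])

```text
clock: 7.1
position: [602.6, -24.2, 102.5]
ee_rot: [0.999, 0.049, -0.001, 0.0]
contact_force: [0.1, 0.3, -0.5]
gripper_width: 58.7
grasp_force: 66.4
```

```bash
cat >> h.py <<'E'
def avg(n=6):
    P=[];Y=[]
    for i in range(n):
        s,p,R=st();P.append(p);Y.append(np.arctan2(R[1,1],R[0,1]));im=get_image("wrist")
    print("avg",np.mean(P,0).round(2),"sd",np.std(P,0).round(2),"toolY",np.mean(Y).round(4),"z-tilt",R[:,2].round(4),"t",s["clock"]);return np.mean(P,0),np.mean(Y),R,im
def tj(p,J=(608.5,-24.4),a=.097):
    d=np.array(p[:2])-J; print("jig coords",(np.cos(a)*d[0]+np.sin(a)*d[1]).round(2),(-np.sin(a)*d[0]+np.cos(a)*d[1]).round(2))
E
python3 - <<'E'
from h import *
import pickle
p,y,R,im=avg();tj(p);print("yaw err",y-(.097-np.pi/2));pickle.dump((camera_info("wrist"),im,p,R),open("w5.pkl","wb"))
E
```

```text
avg [602.48 -25.65 102.84] sd [0.15 0.74 0.26] toolY -1.4743 z-tilt [-6.e-04 -1.e-04 -1.e+00] t 7.35
jig coords -6.11 -0.67
yaw err -0.0005333103424560726
```

```bash
python3 - <<'E'
from h import *
import pickle
c,im,p,R=pickle.load(open("w5.pkl","rb"));g=cv2.cvtColor(im,cv2.COLOR_RGB2GRAY)
m=((g>170)*255).astype(np.uint8);n,l,s,ce=cv2.connectedComponentsWithStats(m)
for i in range(1,n):
    if s[i,4]>100: print(s[i],[np.round(v,1) for v in cv2.minAreaRect(np.float32([back(c,a[::-1],58)[:2] for a in np.argwhere(l==i)]))])
q=[np.r_[[608.5+np.cos(.097)*i-np.sin(.097)*j,-24.4+np.sin(.097)*i+np.cos(.097)*j],58] for i,j in((62,44),(62,-44),(50,-44),(50,44),(25,44),(25,32),(25,-32),(25,-44))]
q=[proj(c,x) for x in q]
b=im[:,:,::-1].copy()
for x in q: cv2.circle(b,tuple(int(v) for v in np.round(x)),2,(0,255,0),1)
cv2.imwrite("pics/w5.png",b)
E
```

```text
[ 205  127  147   18 2604] [array([664.2, -18.9]), array([ 9.8, 85.9]), np.float64(5.5)]
[206 148  18  29 396] [array([645. ,  17.3]), array([16.9, 10.3]), np.float64(5.5)]
[332 148  18  23 337] [array([654.1, -57.7]), array([13.2, 10.3]), np.float64(5.5)]
```

View pics/w5.png

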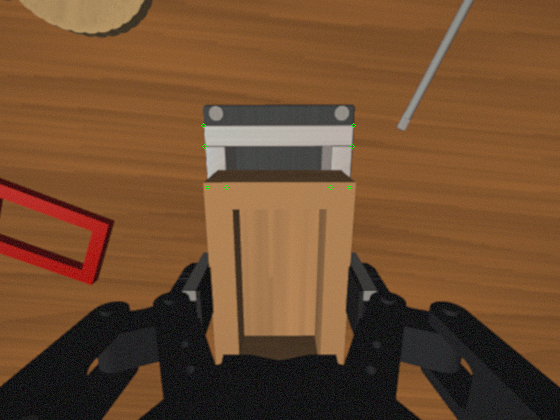

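The stop centre refits to the same pocket pose within 0.1 mm. The body edges (206–353) are centred on the stop (204–353). Lower it.

Emit:
send_rows(series=[[[2,-0.4,20],[0,0,0],40],[[0,0,20],[0,0,0],40],[[0,0,15],[0,0,0],40],[[0,0,10],[0,0,0],40],[[0,0,10],[0,0,0],40],[[0,0,5],[0,0,0],40],[[0,0,0],[0,0,0],40]])

```text
clock: 8.1
position: [604.9, -24.6, 22.8]
ee_rot: [0.999, 0.048, -0.001, 0.0]
contact_force: [-0.2, 0.4, -0.9]
gripper_width: 58.7
grasp_force: 66.4
```

Emit:
send_rows(series=[[[0,0,2],[0,0,0],40],[[0,0,2],[0,0,0],40],[[0,0,1],[0,0,0],40],[[0,0,0],[0,0,0],40]])

```text
clock: 8.5
position: [605.5, -24.3, 19.0]
ee_rot: [0.999, 0.049, 0.0, -0.0]
contact_force: [-1.9, 1.6, 2.6]
gripper_width: 58.7
grasp_force: 66.7
```

Emit:
send_rows(series=[[[0,0,1],[0,0,0],40],[[0,0,1],[0,0,0],40],[[0,0,0],[0,0,0],40]])

```text
clock: 8.8
position: [605.5, -24.3, 18.9]
ee_rot: [0.999, 0.049, 0.001, 0.0]
contact_force: [-5.9, 1.4, 13.6]
gripper_width: 58.5
grasp_force: 68.0
```

Emit:
send_rows(series=[[[0,0,0],[0,0,0],78],[[0,0,0],[0,0,0],78],[[0,0,0],[0,0,0],78],[[0,0,-20],[0,0,0],78],[[0,0,-40],[0,0,0],78],[[0,0,-40],[0,0,0],85],[[0,0,-40],[0,0,0],85],[[0,0,0],[0,0,0],85]])

```text
clock: 9.6
position: [609.1, -24.2, 162.9]
ee_rot: [0.999, 0.049, 0.006, -0.0]
contact_force: [0.5, -0.2, 0.1]
gripper_width: 85.3
grasp_force: 0.0
```

```bash
python3 - <<'E'
from h import *
c=camera_info("wrist");im=get_image("wrist")
q=[np.r_[608.5+np.cos(.097)*i-np.sin(.097)*j,-24.4+np.sin(.097)*i+np.cos(.097)*j,42] for i,j in((46,30),(46,-30),(-54,-30),(-54,30))]
q=[proj(c,x) for x in q];b=im[:,:,::-1].copy();cv2.polylines(b,[np.int32(np.round(q))],1,(0,255,0))
cv2.imwrite("pics/w6.png",b[40:400,100:460])
go([605.8,324.2,60],0.005-np.pi/2)
E
```

```text
pos [607.1 -24.2 159.5] toolY -1.473 j6 1.44 w 84.9 t 9.65
shift now-axes [  31.9 -346.8   99.9] turn [-0.001 -0.007  0.092] after-turn axes [   0.4 -348.4   99.5]
```

View pics/w6.png

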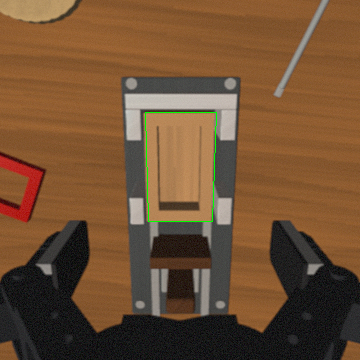

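The body lies flat in the pocket, its outline on the predicted quad (145,112)–(215,221) between the four guides. Now the spacer.

Emit:
send_rows(series=[[[0,0,0],[0,0,0.092],85],[[0,-49,0],[0,0,0],85],[[0,-49,0],[0,0,0],85],[[0,-49,0],[0,0,0],85],[[0,-49,0],[0,0,0],85],[[0,-49,0],[0,0,0],85],[[0,-49,0],[0,0,0],85],[[0,-49,0],[0,0,0],85]])

```text
clock: 10.45
position: [602.5, 320.1, 154.3]
ee_rot: [1.0, 0.003, -0.001, 0.001]
contact_force: [1.6, -0.9, -0.8]
gripper_width: 84.7
grasp_force: 0.0
```

Emit:
send_rows(series=[[[0,-5,30],[0,0,0],85],[[0,0,30],[0,0,0],85],[[0,0,0],[0,0,0],85],[[0,0,0],[0,0,0],85]])

```text
clock: 10.85
position: [603.2, 323.0, 95.0]
ee_rot: [1.0, 0.003, -0.001, 0.001]
contact_force: [0.9, 0.4, 0.3]
gripper_width: 85.2
grasp_force: 0.0
```

```bash
python3 - <<'E'
from h import *
p,y,R,im=avg(5);c=camera_info("wrist")
for b in (75,85):
  r=rect(c,im,(180,60,380,320),10,b);print(r)
go([*r[0],0],float(r[3])-np.pi/2);print("avg-based after-turn approx: x",round(r[0][0]-p[0],1),"y",round(-(r[0][1]-p[1]),1))
E
```

```text
avg [604.13 323.49  97.18] sd [0.51 0.29 1.21] toolY -1.5658 z-tilt [ 0.0027  0.0019 -1.    ] t 11.05
((606.1, 323.8), [60.1, 98.9], 'long axis', np.float64(0.006))
((606.1, 323.8), [59.4, 98.9], 'long axis', np.float64(0.007))
pos [604.3 323.7  98.2] toolY -1.566 j6 0.85 w 85.2 t 11.1
shift now-axes [ 1.6  0.1 98.2] turn [-0.002 -0.002 -0.002] after-turn axes [ 1.8 -0.1 98.2]
avg-based after-turn approx: x 2.0 y -0.3
```

Emit:
send_rows(series=[[[2,0,40],[0,0,0],85],[[0,0,35],[0,0,0],70],[[0,0,10],[0,0,0],70],[[0,0,5],[0,0,0],70],[[0,0,2],[0,0,0],70],[[0,0,0],[0,0,0],70],[[0,0,0],[0,0,0],70]])

```text
clock: 11.8
position: [606.3, 324.3, 6.1]
ee_rot: [1.0, 0.003, 0.001, -0.001]
contact_force: [-0.7, 0.3, 0.3]
gripper_width: 70.4
grasp_force: 0.0
```

Emit:
send_rows(series=[[[0,0,2],[0,0,0],70],[[0,0,2],[0,0,0],70],[[0,0,0],[0,0,0],70]])

```text
clock: 12.1
position: [605.2, 323.5, 0.2]
ee_rot: [1.0, 0.003, -0.0, 0.0]
contact_force: [0.1, 0.5, 1.6]
gripper_width: 70.2
grasp_force: 0.0
```

Emit:
send_rows(series=[[[0,0,2],[0,0,0],70],[[0,0,1],[0,0,0],66],[[0,0,0],[0,0,0],66],[[0,0,0],[0,0,0],66]])

```text
clock: 12.5
position: [605.4, 323.6, -2.8]
ee_rot: [1.0, 0.003, -0.0, 0.0]
contact_force: [-0.7, -0.3, -0.3]
gripper_width: 65.9
grasp_force: 0.0
```

Emit:
send_rows(series=[[[0,0,0],[0,0,0],45],[[0,0,0],[0,0,0],45],[[0,0,0],[0,0,0],45],[[0,0,0],[0,0,0],45]])

```text
clock: 12.9
position: [605.8, 323.9, -2.1]
ee_rot: [1.0, 0.003, 0.0, -0.0]
contact_force: [-0.6, 0.2, 3.1]
gripper_width: 57.8
grasp_force: 64.8
```

Emit:
send_rows(series=[[[0,0,-10],[0,0,0],45],[[0,0,-30],[0,0,0],45],[[0,0,-40],[0,0,0],45],[[0,0,-40],[0,0,0],45],[[0,0,0],[0,0,-0.091],45],[[0,40,0],[0,0,0],45],[[0,0,0],[0,0,0],45]])

```text
clock: 13.6
position: [608.6, 280.3, 117.7]
ee_rot: [0.999, 0.046, -0.001, 0.0]
contact_force: [-0.5, -0.2, -1.3]
gripper_width: 58.1
grasp_force: 64.4
```

```bash
python3 - <<'E'
from h import *
p,y,R,im=avg(4); cv2.imwrite("pics/w7.png",im[60:400,100:460,::-1])
print("yaw turn tool z",y-(.097-np.pi/2)); print("shift",(R.T@(np.array([605.5,-24.7,p[2]])-p)).round(1))
E
```

```text
avg [608.98 282.04 117.51] sd [0.23 1.18 0.12] toolY -1.4767 z-tilt [-3.e-04 -1.e-04 -1.e+00] t 13.75
yaw turn tool z -0.002949294490818044
shift [-32.7 305.    0. ]
```

View pics/w7.png

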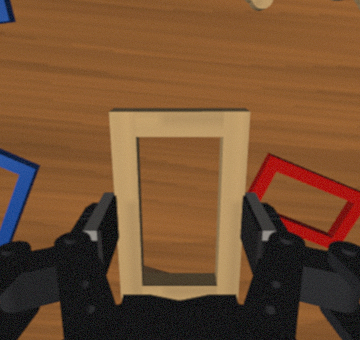

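The pale spacer is held square and level. Its edges at columns 110 and 248 of the crop are centred on the camera axis. Carry it to the jig.

Emit:
send_rows(series=[[[-5,44,0],[0,0,-0.003],45],[[-5,44,0],[0,0,0],45],[[-5,44,0],[0,0,0],45],[[-5,44,0],[0,0,0],45],[[-5,44,0],[0,0,0],45],[[-5,44,0],[0,0,0],45],[[-3,41,0],[0,0,0],45],[[0,0,0],[0,0,0],45]])

```text
clock: 14.6
position: [606.2, -26.6, 117.1]
ee_rot: [0.999, 0.047, -0.0, 0.0]
contact_force: [-0.7, -0.2, -0.3]
gripper_width: 57.9
grasp_force: 64.4
```

```bash
python3 - <<'E'
from h import *
p,y,R,im=avg(6);tj(p);print("yaw err",y-(.097-np.pi/2))
c=camera_info("wrist");g=cv2.cvtColor(im,cv2.COLOR_RGB2GRAY)
m=((g>175)*255).astype(np.uint8);m[:, :150]=0;n,l,s,ce=cv2.connectedComponentsWithStats(m)
for i in range(1,n):
    if s[i,4]>200: print(s[i],[np.round(v,1) for v in cv2.minAreaRect(np.float32([back(c,a[::-1],58)[:2] for a in np.argwhere(l==i)]))])
E
```

```text
avg [606.61 -23.49 117.16] sd [0.2  1.73 0.06] toolY -1.4726 z-tilt [ 0.e+00  1.e-04 -1.e+00] t 14.85
jig coords -1.79 1.09
yaw err 0.0011668825750672518
[ 218  133  136   17 2240] [array([664.3, -18.8]), array([10. , 85.8]), np.float64(5.8)]
[219 152  16  15 237] [array([649.1,  17.7]), array([ 9. , 10.1]), np.float64(5.8)]
```

```bash
python3 - <<'E'
from h import *
p,y,R,im=avg(4);tj(p)
b=im[:,:,::-1];g=cv2.cvtColor(im,cv2.COLOR_RGB2GRAY).astype(int)
for v in (142,200): # stop row / spacer row edges
    r=g[v-2:v+3].mean(0);d=np.abs(np.diff(r));print(v,[(int(i),int(d[i])) for i in np.where(d>14)[0] if 180<i<380])
E
```

```text
avg [606.65 -21.69 117.28] sd [0.05 0.13 0.01] toolY -1.4697 z-tilt [ 0.  0. -1.] t 15.05
jig coords -1.58 2.88
142 [(215, 21), (216, 50), (217, 35), (352, 25), (353, 48)]
200 [(209, 25), (210, 31), (234, 16), (235, 44), (236, 35), (239, 16), (240, 29), (241, 26), (255, 22), (256, 42), (257, 20), (258, 40), (305, 16), (306, 16), (308, 19), (322, 18), (347, 29), (348, 37)]
```

Emit:
send_rows(series=[[[-1,3,0],[0,0,0.004],45],[[0,0,10],[0,0,0],45],[[0,0,0],[0,0,0],45],[[0,0,0],[0,0,0],45],[[0,0,0],[0,0,0],45]])

```text
clock: 15.6
position: [605.9, -26.2, 107.3]
ee_rot: [0.999, 0.048, -0.0, 0.0]
contact_force: [0.2, -0.1, -0.6]
gripper_width: 57.8
grasp_force: 64.4
```

```bash
python3 - <<'E'
from h import *
p,y,R,im=avg(4);tj(p)
g=cv2.cvtColor(im,cv2.COLOR_RGB2GRAY).astype(int)
for v in (136,142,200):
    r=g[v-2:v+3].mean(0);d=np.abs(np.diff(r));print(v,[(int(i),int(d[i])) for i in np.where(d>14)[0] if 180<i<380])
c=camera_info("wrist");print([proj(c,[608.5+np.cos(.097)*56-np.sin(.097)*j,-24.4+np.sin(.097)*56+np.cos(.097)*j,58]).round(1) for j in (44,-44)])
E
```

```text
avg [605.93 -26.12 107.39] sd [0.03 0.03 0.09] toolY -1.4756 z-tilt [ 4.e-04  0.e+00 -1.e+00] t 15.75
jig coords -2.72 -1.47
136 [(205, 40), (206, 37), (349, 37), (350, 46)]
142 [(205, 38), (206, 41), (348, 16), (349, 49), (350, 36)]
200 [(209, 27), (210, 33), (234, 18), (235, 45), (236, 31), (237, 21), (238, 39), (239, 22), (248, 27), (249, 44), (251, 39), (252, 31), (301, 21), (303, 16), (322, 18), (347, 22), (348, 24)]
[array([205. , 140.5]), array([350.5, 140.3])]
```

Emit:
send_rows(series=[[[0,-1.2,10],[0,0,0],45],[[0,0,10],[0,0,0],45],[[0,0,10],[0,0,0],45],[[0,0,5],[0,0,0],45],[[0,0,0],[0,0,0],45],[[0,0,0],[0,0,0],45],[[0,0,0],[0,0,0],45]])

```text
clock: 16.5
position: [606.1, -24.8, 72.7]
ee_rot: [0.999, 0.048, 0.0, -0.0]
contact_force: [0.1, 0.1, -0.6]
gripper_width: 58.0
grasp_force: 64.4
```

```bash
python3 - <<'E'
from h import *
p,y,R,im=avg(4);tj(p)
c=camera_info("wrist");print([proj(c,[608.5+np.cos(.097)*56-np.sin(.097)*j,-24.4+np.sin(.097)*56+np.cos(.097)*j,58]).round(1) for j in (44,-44)])
E
```

```text
avg [606.03 -24.84  72.76] sd [0.04 0.01 0.03] toolY -1.4755 z-tilt [ 1.e-03  2.e-04 -1.e+00] t 16.65
jig coords -2.5 -0.2
[array([191.3, 146.1]), array([368.2, 145.9])]
```

Emit:
send_rows(series=[[[0,0,10],[0,0,0],45],[[0,0,10],[0,0,0],45],[[0,0,8],[0,0,0],45],[[0,0,2],[0,0,0],45],[[0,0,1.5],[0,0,0],45],[[0,0,0],[0,0,0],45]])

```text
clock: 17.3
position: [605.7, -24.9, 40.6]
ee_rot: [0.999, 0.048, -0.0, 0.0]
contact_force: [-0.2, 0.3, -0.4]
gripper_width: 58.0
grasp_force: 64.4
```

Emit:
send_rows(series=[[[0,0,1],[0,0,0],45],[[0,0,1],[0,0,0],45],[[0,0,0],[0,0,0],45]])

```text
clock: 17.6
position: [606.1, -24.8, 39.9]
ee_rot: [0.999, 0.048, 0.001, 0.0]
contact_force: [-1.0, -0.0, 3.9]
gripper_width: 58.0
grasp_force: 64.9
```

Emit:
send_rows(series=[[[0,0,0],[0,0,0],78],[[0,0,0],[0,0,0],78],[[0,0,0],[0,0,0],78],[[0,0,-20],[0,0,0],78],[[0,0,-40],[0,0,0],78],[[0,0,-40],[0,0,0],85],[[0,0,-20],[0,0,0],85],[[0,0,0],[0,0,0],85]])

```text
clock: 18.4
position: [607.9, -24.6, 162.8]
ee_rot: [0.999, 0.048, 0.004, -0.0]
contact_force: [0.2, -0.6, -1.1]
gripper_width: 85.1
grasp_force: 0.0
```

```bash
python3 - <<'E'
from h import *
p,y,R,im=avg(3);c=camera_info("wrist")
q=[np.r_[608.5+np.cos(.097)*i-np.sin(.097)*j,-24.4+np.sin(.097)*i+np.cos(.097)*j,52] for i,j in((47.5,30),(47.5,-30),(-52.5,-30),(-52.5,30))]
q=[proj(c,x) for x in q];b=im[:,:,::-1].copy();cv2.polylines(b,[np.int32(np.round(q))],1,(0,255,0))
cv2.imwrite("pics/w8.png",b[40:400,100:460])
go([428,296.1,p[2]],-0.237-np.pi/2)
E
```

```text
avg [606.5  -24.72 160.57] sd [1.07 0.08 1.76] toolY -1.4756 z-tilt [-3.e-04  6.e-04 -1.e+00] t 18.5
pos [604.8 -24.9 157.6] toolY -1.476 j6 1.44 w 85.1 t 18.55
shift now-axes [-145.6 -336.3   -2.5] turn [0.    0.002 0.332] after-turn axes [-247.2 -270.5   -3. ]
```

View pics/w8.png

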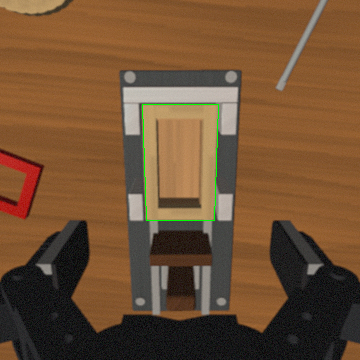

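The spacer lies squarely on the body, its outline on the predicted quad (143,103)–(218,220). My picture views are now used up, so I continue by numbers. Next is the top plate.

Emit:
send_rows(series=[[[0,0,0],[0,0,0.111],85],[[0,0,0],[0,0,0.111],85],[[0,0,0],[0,0,0.11],85],[[-31,-34,0],[0,0,0],85],[[-31,-34,0],[0,0,0],85],[[-31,-34,0],[0,0,0],85],[[-31,-34,0],[0,0,0],85],[[-31,-34,0],[0,0,0],85]])

```text
clock: 19.35
position: [493.0, 177.5, 157.0]
ee_rot: [0.993, -0.118, -0.001, 0.001]
contact_force: [0.1, 0.3, -0.1]
gripper_width: 85.1
grasp_force: 0.0
```

Emit:
send_rows(series=[[[-31,-34,0],[0,0,0],85],[[-31,-34,0],[0,0,0],85],[[-30,-32,0],[0,0,0],85],[[0,0,20],[0,0,0],85],[[0,0,0],[0,0,0],85],[[0,0,0],[0,0,0],85],[[0,0,0],[0,0,0],85],[[0,0,0],[0,0,0],85]])

```text
clock: 20.15
position: [429.6, 295.0, 139.2]
ee_rot: [0.993, -0.119, 0.0, -0.0]
contact_force: [0.6, 0.5, 0.3]
gripper_width: 85.2
grasp_force: 0.0
```

```bash
python3 - <<'E'
from h import *
p,y,R,im=avg(6);c=camera_info("wrist")
cv2.imwrite("pics/w9.png",im[:,:,::-1])
e=proj(c,[428,296.1,10]);print(e)
for b in (60,66,72,78):
  r=rect(c,im,(200,90,360,320),10,b);print(b,r)
  print("shift",(R.T@(np.array([*r[0],0])-p)).round(1),"turn toolz",round(y-(float(r[3])-np.pi/2),3))
E
```

```text
avg [429.41 295.11 139.23] sd [0.14 0.11 0.05] toolY -1.8088 z-tilt [ 4.e-04  5.e-04 -1.e+00] t 20.4
[279.77284618 200.86009274]
60 ((427.7, 296.5), [60.9, 100.3], 'long axis', np.float64(-0.233))
shift [ -2.   -0.9 139.2] turn toolz -0.005
66 ((428.0, 296.4), [60.1, 99.2], 'long axis', np.float64(-0.227))
shift [ -1.7  -0.8 139.2] turn toolz -0.011
72 ((427.8, 296.5), [59.5, 98.6], 'long axis', np.float64(-0.232))
shift [ -1.9  -0.9 139.2] turn toolz -0.006
78 ((427.7, 296.4), [58.8, 98.4], 'long axis', np.float64(-0.232))
shift [ -2.   -0.8 139.2] turn toolz -0.006
```

Emit:
send_rows(series=[[[-2,-0.8,40],[0,0,-0.006],85],[[0,0,40],[0,0,0],85],[[0,0,35],[0,0,0],72],[[0,0,15],[0,0,0],72],[[0,0,6],[0,0,0],72],[[0,0,2],[0,0,0],72],[[0,0,0],[0,0,0],72],[[0,0,0],[0,0,0],72]])

```text
clock: 21.25
position: [427.8, 297.5, 2.0]
ee_rot: [0.993, -0.115, 0.001, -0.001]
contact_force: [0.1, 0.7, 0.6]
gripper_width: 72.3
grasp_force: 0.0
```

Emit:
send_rows(series=[[[0,0,2],[0,0,0],66],[[0,0,1],[0,0,0],66],[[0,0,0],[0,0,0],66],[[0,0,0],[0,0,0],66]])

```text
clock: 21.65
position: [427.2, 296.8, -2.0]
ee_rot: [0.993, -0.115, 0.0, -0.0]
contact_force: [-0.1, 0.2, -0.4]
gripper_width: 65.9
grasp_force: 0.0
```

Emit:
send_rows(series=[[[0,0,0.5],[0,0,0],45],[[0,0,0],[0,0,0],45],[[0,0,0],[0,0,0],45],[[0,0,0],[0,0,0],45],[[0,0,-10],[0,0,0],45],[[0,0,-30],[0,0,0],45],[[0,0,-40],[0,0,0],45],[[0,0,-40],[0,0,0],45]])

```text
clock: 22.45
position: [426.8, 296.3, 118.7]
ee_rot: [0.993, -0.115, -0.0, 0.001]
contact_force: [1.0, 1.4, -1.1]
gripper_width: 57.7
grasp_force: 64.9
```

Emit:
send_rows(series=[[[0,0,0],[0,0,-0.11],45],[[0,0,0],[0,0,-0.11],45],[[0,0,0],[0,0,-0.11],45],[[0,0,0],[0,0,0],45],[[0,0,0],[0,0,0],45],[[0,0,0],[0,0,0],45],[[0,0,0],[0,0,0],45]])

```text
clock: 23.15
position: [427.1, 296.7, 117.3]
ee_rot: [0.999, 0.049, -0.0, 0.0]
contact_force: [-0.2, -0.8, -1.3]
gripper_width: 58.1
grasp_force: 64.9
```

```bash
python3 - <<'E'
from h import *
p,y,R,im=avg(4);c=camera_info("wrist");cv2.imwrite("pics/w10.png",im[:,:,::-1])
print("turn tool z",y-(.097-np.pi/2))
T=Ro.from_euler("z",.097).as_matrix()@np.diag([1,-1,-1])
print("shift after turn",(T.T@(np.array([605.5,-24.7,p[2]])-p)).round(1))
r=rect(c,im,(190,60,370,262),p[2]+12.5,70);print(r,"rel tool",(R.T@(np.array([*r[0],p[2]])-p)).round(1), "want long", y+np.pi/2)
E
```

```text
avg [427.13 296.75 117.23] sd [0.01 0.   0.02] toolY -1.4723 z-tilt [-1.e-04 -2.e-04 -1.e+00] t 23.3
turn tool z 0.001540193356449171
shift after turn [146.4 337.2   0. ]
((457.0, 300.1), [41.6, 59.1], 'long axis', np.float64(-1.471)) rel tool [30.1 -0.4 -0. ] want long 0.09854019335644915
```

The plate is held square: its front edge is 50.9 mm ahead of the TCP, offset 0.4 mm sideways. Carry it to the jig.

Emit:
send_rows(series=[[[18,42,0],[0,0,0],45],[[18,42,0],[0,0,0],45],[[18,42,0],[0,0,0],45],[[18,42,0],[0,0,0],45],[[18,42,0],[0,0,0],45],[[18,42,0],[0,0,0],45],[[18,42,0],[0,0,0],45],[[18,42,0],[0,0,0],45]])

```text
clock: 24.15
position: [604.4, -25.1, 117.3]
ee_rot: [0.999, 0.049, 0.0, 0.0]
contact_force: [1.0, 0.8, -0.8]
gripper_width: 58.0
grasp_force: 64.9
```

Emit:
send_rows(series=[[[1.5,1,5],[0,0,0],45],[[0,0,0],[0,0,0],45],[[0,0,0],[0,0,0],45],[[0,0,0],[0,0,0],45],[[0,0,0],[0,0,0],45],[[0,0,0],[0,0,0],45]])

```text
clock: 24.75
position: [605.2, -23.2, 112.7]
ee_rot: [0.999, 0.05, 0.0, -0.0]
contact_force: [-0.7, 0.2, -1.1]
gripper_width: 58.0
grasp_force: 64.9
```

```bash
python3 - <<'E'
from h import *
p,y,R,im=avg(5);tj(p);print("turn tool z",y-(.097-np.pi/2))
c=camera_info("wrist");g=cv2.cvtColor(im,cv2.COLOR_RGB2GRAY)
m=((g>170)*255).astype(np.uint8);m[:, :150]=0;n,l,s,ce=cv2.connectedComponentsWithStats(m)
for i in range(1,n):
    if s[i,4]>200: print(s[i],[np.round(v,1) for v in cv2.minAreaRect(np.float32([back(c,a[::-1],58)[:2] for a in np.argwhere(l==i)]))])
E
```

```text
avg [605.26 -23.52 112.59] sd [0.03 0.23 0.08] toolY -1.4706 z-tilt [ 2.e-04  0.e+00 -1.e+00] t 24.95
jig coords -3.14 1.19
turn tool z 0.003221570108989269
[ 213  131  139   17 2312] [array([664.3, -19.1]), array([ 9.7, 85.7]), np.float64(5.7)]
[214 150  17  17 248] [array([648.8,  17.4]), array([10., 10.]), np.float64(5.7)]
```

Emit:
send_rows(series=[[[0,1,10],[0,0,0.002],45],[[0,0,10],[0,0,0],45],[[0,0,10],[0,0,0],45],[[0,0,0],[0,0,0],45],[[0,0,0],[0,0,0],45],[[0,0,0],[0,0,0],45]])

```text
clock: 25.6
position: [605.8, -25.2, 82.5]
ee_rot: [0.999, 0.049, 0.0, 0.0]
contact_force: [0.2, -0.8, -0.4]
gripper_width: 58.0
grasp_force: 64.9
```

```bash
python3 - <<'E'
from h import *
p,y,R,im=avg(4);tj(p);print("turn tool z",y-(.097-np.pi/2))
E
```

```text
avg [605.77 -25.13  82.7 ] sd [0.02 0.03 0.1 ] toolY -1.4735 z-tilt [ 1.e-03  2.e-04 -1.e+00] t 25.75
jig coords -2.79 -0.47
turn tool z 0.0002646015715506156
```

Emit:
send_rows(series=[[[0,-0.4,10],[0,0,0],45],[[0,0,10],[0,0,0],45],[[0,0,9],[0,0,0],45],[[0,0,2],[0,0,0],45],[[0,0,1],[0,0,0],45],[[0,0,0],[0,0,0],45]])

```text
clock: 26.4
position: [604.9, -24.9, 50.3]
ee_rot: [0.999, 0.049, -0.001, 0.0]
contact_force: [-1.9, 0.4, 2.0]
gripper_width: 58.2
grasp_force: 65.2
```

Emit:
send_rows(series=[[[0,0,1],[0,0,0],45],[[0,0,1],[0,0,0],45],[[0,0,0],[0,0,0],45]])

```text
clock: 26.7
position: [604.9, -24.8, 50.2]
ee_rot: [0.999, 0.049, -0.0, 0.0]
contact_force: [-5.2, 1.4, 12.1]
gripper_width: 57.7
grasp_force: 66.3
```

Contact is at the expected height. Release, then find the jaw.

Emit:
send_rows(series=[[[0,0,0],[0,0,0],78],[[0,0,0],[0,0,0],78],[[0,0,0],[0,0,0],78],[[0,0,-20],[0,0,0],78],[[0,0,-40],[0,0,0],78],[[0,0,-40],[0,0,0],78],[[0,0,-20],[0,0,0],78],[[0,0,0],[0,0,0],78]])

```text
clock: 27.5
position: [607.7, -24.6, 172.1]
ee_rot: [0.999, 0.049, 0.004, -0.0]
contact_force: [-0.3, -0.4, -0.3]
gripper_width: 78.1
grasp_force: 0.0
```

```bash
python3 - <<'E'
from h import *
import pickle
c,_,_,_=pickle.load(open("w2.pkl","rb"))
for n,q,z in(("plate front top edge",(354,328),58),("plate back top edge",(351,344),58),("handle top far edge",(358,368),78),("handle top near edge",(354,391),78)):
    X=back(c,np.array(q)*.7,z);print(n,X.round(1));tj(X)
p,y,R,im=avg(3);c=camera_info("wrist");pickle.dump((c,im,p,R),open("w11.pkl","wb"))
a=.097;J=lambda i,j,z:np.r_[608.5+np.cos(a)*i-np.sin(a)*j,-24.4+np.sin(a)*i+np.cos(a)*j,z]
# brightness profile along jig axis at z=58 / z=78, and top-plate fit
g=cv2.GaussianBlur(im,(3,3),0)
for z,j0 in((58,18),(78,0)):
    out=[]
    for i in range(-150,-48,3):
        v=[]
        for j in (j0-4,j0,j0+4):
            u=np.round(proj(c,J(i,j,z))).astype(int)
            if 0<=u[0]<560 and 0<=u[1]<420: v.append(g[u[1],u[0]])
        out.append((i,*np.mean(v,0).astype(int)) if v else (i,))
    print(z,[tuple(int(x) for x in o) for o in out])
print(rect(c,im,(190,60,370,272),62,75))
E
```

```text
plate front top edge [541.5 -37.   58. ]
jig coords -67.94 -6.08
plate back top edge [528.4 -34.4  58. ]
jig coords -80.7 -2.16
handle top far edge [517.9 -41.3  78. ]
jig coords -91.83 -8.02
handle top near edge [499.2 -37.8  78. ]
jig coords -110.12 -2.78
avg [606.29 -24.61 169.84] sd [1.06 0.06 1.73] toolY -1.4736 z-tilt [-4.e-04  5.e-04 -1.e+00] t 27.6
58 [(-150, 138, 92, 52), (-147, 140, 106, 78), (-144, 116, 100, 88), (-141, 99, 95, 91), (-138, 99, 96, 92), (-135, 98, 96, 91), (-132, 98, 95, 90), (-129, 97, 94, 89), (-126, 96, 94, 90), (-123, 97, 95, 91), (-120, 110, 107, 103), (-117, 129, 124, 119), (-114, 131, 127, 121), (-111, 133, 128, 122), (-108, 133, 128, 123), (-105, 134, 130, 123), (-102, 133, 129, 123), (-99, 136, 132, 126), (-96, 135, 131, 125), (-93, 90, 61, 43), (-90, 85, 52, 31), (-87, 88, 56, 35), (-84, 84, 52, 32), (-81, 41, 26, 17), (-78, 38, 25, 17), (-75, 39, 26, 20), (-72, 38, 27, 18), (-69, 38, 24, 17), (-66, 36, 24, 18), (-63, 44, 33, 26), (-60, 85, 79, 75), (-57, 97, 95, 91), (-54, 144, 114, 86), (-51, 174, 127, 83)]
78 [(-150, 20, 20, 20), (-147, 20, 18, 20), (-144, 56, 40, 28), (-141, 138, 89, 47), (-138, 146, 95, 48), (-135, 139, 91, 48), (-132, 137, 89, 47), (-129, 133, 87, 46), (-126, 82, 63, 50), (-123, 84, 51, 30), (-120, 85, 53, 34), (-117, 83, 52, 30), (-114, 83, 52, 33), (-111, 62, 38, 22), (-108, 38, 23, 16), (-105, 37, 26, 18), (-102, 37, 25, 18), (-99, 37, 25, 16), (-96, 38, 25, 18), (-93, 37, 24, 15), (-90, 36, 22, 16), (-87, 36, 24, 15), (-84, 38, 27, 19), (-81, 72, 45, 30), (-78, 83, 50, 29), (-75, 82, 50, 30), (-72, 85, 53, 32), (-69, 40, 26, 18), (-66, 37, 24, 18), (-63, 36, 22, 17), (-60, 38, 25, 17), (-57, 38, 22, 18), (-54, 38, 26, 19), (-51, 40, 29, 22)]
((608.0, -24.4), [87.8, 124.9], 'long axis', np.float64(0.098))
```

The light band at z=78 spans jig x -127..-111, so the handle centre is at -119.5. The plate's top front edge is at -82. The 38 mm between them matches. Move over the handle.

Emit:
send_rows(series=[[[-40,0,0],[0,0,0],60],[[-40,0,0],[0,0,0],60],[[-37,0,0],[0,0,0],60],[[0,0,30],[0,0,0],60],[[0,0,30],[0,0,0],60],[[0,0,0],[0,0,0],60],[[0,0,0],[0,0,0],60],[[0,0,0],[0,0,0],60]])

```text
clock: 28.45
position: [489.9, -36.0, 109.0]
ee_rot: [0.999, 0.049, 0.001, 0.0]
contact_force: [0.0, 0.7, 1.0]
gripper_width: 59.9
grasp_force: 0.0
```

```bash
python3 - <<'E'
from h import *
p,y,R,im=avg(3);tj(p);c=camera_info("wrist");a=.097
J=lambda i,j,z:np.r_[608.5+np.cos(a)*i-np.sin(a)*j,-24.4+np.sin(a)*i+np.cos(a)*j,z]
g=cv2.GaussianBlur(im,(3,3),0);o=[]
for j in range(-30,31,3):
    u=np.round(proj(c,J(-117,j,78))).astype(int); o.append((j,[int(v) for v in g[u[1],u[0]]]) if u[1]<420 else (j,))
print(o)
E
```

```text
avg [489.93 -35.97 109.18] sd [0.04 0.03 0.13] toolY -1.4733 z-tilt [ 2.e-03  3.e-04 -1.e+00] t 28.55
jig coords -119.13 -0.03
[(-30, [76, 76, 73]), (-27, [74, 75, 72]), (-24, [92, 91, 87]), (-21, [162, 155, 147]), (-18, [157, 151, 142]), (-15, [110, 107, 101]), (-12, [65, 45, 31]), (-9, [91, 57, 35]), (-6, [89, 54, 34]), (-3, [90, 56, 34]), (0, [89, 55, 35]), (3, [96, 59, 36]), (6, [94, 58, 33]), (9, [93, 59, 37]), (12, [115, 98, 87]), (15, [122, 122, 116]), (18, [158, 151, 143]), (21, [162, 156, 148]), (24, [78, 78, 75]), (27, [74, 76, 74]), (30, [75, 75, 73])]
```

Emit:
send_rows(series=[[[-1,0,30],[0,0,0],60],[[0,0,25],[0,0,0],60],[[0,0,10],[0,0,0],60],[[0,0,0],[0,0,0],50],[[0,0,0],[0,0,0],10],[[0,0,0],[0,0,0],10],[[0,0,0],[0,0,0],10],[[0,0,0],[0,0,0],10]])

```text
clock: 29.4
position: [489.1, -36.9, 44.8]
ee_rot: [0.999, 0.049, 0.002, 0.0]
contact_force: [1.6, -4.7, -0.6]
gripper_width: 25.1
grasp_force: 59.5
```

Emit:
send_rows(series=[[[0,0,0],[0,0,0],10],[[0,0,0],[0,0,0],10],[[4,0,0],[0,0,0],10],[[5,0,0],[0,0,0],10],[[5,0,0],[0,0,0],10],[[5,0,0],[0,0,0],10],[[5,0,0],[0,0,0],10],[[0,0,0],[0,0,0],10]])

```text
clock: 30.2
position: [512.9, -34.6, 44.8]
ee_rot: [0.999, 0.049, 0.001, 0.0]
contact_force: [0.0, -4.9, 2.6]
gripper_width: 25.0
grasp_force: 59.8
```

Emit:
send_rows(series=[[[2,0,0],[0,0,0],10],[[2,0,0],[0,0,0],10],[[1,0,0],[0,0,0],10],[[1,0,0],[0,0,0],10],[[1,0,0],[0,0,0],10],[[0,0,0],[0,0,0],10],[[0,0,0],[0,0,0],10]])

```text
clock: 30.9
position: [518.3, -34.1, 44.9]
ee_rot: [0.999, 0.049, -0.0, 0.0]
contact_force: [-3.2, -4.3, 6.0]
gripper_width: 25.1
grasp_force: 60.2
```

Emit:
send_rows(series=[[[1,0,0],[0,0,0],10],[[1,0,0],[0,0,0],10],[[0,0,0],[0,0,0],10],[[0,0,0],[0,0,0],10]])

```text
clock: 31.3
position: [520.2, -33.9, 44.8]
ee_rot: [0.999, 0.049, -0.0, 0.0]
contact_force: [-3.9, -4.9, 6.2]
gripper_width: 25.0
grasp_force: 60.2
```

Emit:
send_rows(series=[[[1,0,0],[0,0,0],10],[[1,0,0],[0,0,0],10],[[0,0,0],[0,0,0],10],[[0,0,0],[0,0,0],10]])

```text
clock: 31.7
position: [520.8, -33.8, 44.8]
ee_rot: [0.999, 0.049, -0.002, 0.0]
contact_force: [-5.2, -3.7, 9.2]
gripper_width: 25.6
grasp_force: 60.7
```

Emit:
send_rows(series=[[[1,0,0],[0,0,0],10],[[0,0,0],[0,0,0],10],[[0,0,0],[0,0,0],10]])

```text
clock: 32.0
position: [520.7, -33.8, 44.8]
ee_rot: [0.999, 0.048, -0.003, 0.001]
contact_force: [-9.3, -3.0, 11.6]
gripper_width: 25.1
grasp_force: 61.0
```

Emit:
send_rows(series=[[[1,0,0],[0,0,0],10],[[1,0,0],[0,0,0],10],[[1,0,0],[0,0,0],10],[[0,0,0],[0,0,0],10],[[0,0,0],[0,0,0],10]])

```text
clock: 32.5
position: [520.7, -33.9, 44.8]
ee_rot: [0.999, 0.048, -0.006, 0.001]
contact_force: [-15.9, -1.7, 17.4]
gripper_width: 25.1
grasp_force: 61.8
```

Emit:
send_rows(series=[[[0,0,0],[0,0,0],60],[[0,0,0],[0,0,0],60],[[0,0,0],[0,0,0],60],[[-4,0,-10],[0,0,0],60],[[0,0,-40],[0,0,0],60],[[0,0,-40],[0,0,0],60],[[25,0,-40],[0,0,0],60],[[40,0,0],[0,0,0],60]])

```text
clock: 33.3
position: [590.6, -26.3, 182.0]
ee_rot: [0.999, 0.049, 0.007, -0.0]
contact_force: [1.3, -0.4, 1.3]
gripper_width: 60.0
grasp_force: 0.0
```

Emit:
send_rows(series=[[[25,0,0],[0,0,0],60],[[0,0,0],[0,0,0],60],[[0,0,0],[0,0,0],60],[[0,0,0],[0,0,0],60]])

```text
clock: 33.7
position: [611.3, -24.2, 173.3]
ee_rot: [0.999, 0.049, -0.001, -0.0]
contact_force: [-0.7, 0.7, -0.5]
gripper_width: 59.9
grasp_force: 0.0
```

```bash
python3 - <<'E'
from h import *
p,y,R,im=avg(3);c=camera_info("wrist");a=.097;cv2.imwrite("pics/w12.png",im[:,:,::-1])
J=lambda i,j,z:np.r_[608.5+np.cos(a)*i-np.sin(a)*j,-24.4+np.sin(a)*i+np.cos(a)*j,z]
g=cv2.GaussianBlur(im,(3,3),0)
def prof(xs,ys,z):
    o=[]
    for i in xs:
        for j in ys:
            u=np.round(proj(c,J(i,j,z))).astype(int); o.append((i if len(ys)==1 else j,*[int(v) for v in g[u[1],u[0]]]) if 0<=u[1]<420 else None)
    print(o)
prof(range(-68,-36,2),[20],62); prof(range(38,66,2),[20],62); prof(range(-68,-36,2),[-20],62); prof(range(38,66,2),[-20],62)
prof([0],range(-40,41,2),62); prof([42],range(-40,41,2),62)
s=get_image("scene");d=get_image("side");cv2.imwrite("pics/s1.png",s[:,:,::-1]);cv2.imwrite("pics/d1.png",d[:,:,::-1])
s0=cv2.imread("pics/scene0.png")[:,:,::-1]
D=cv2.absdiff(s,s0).max(2)
for n,(x0,y0,x1,y1) in dict(mug=(95,275,155,325),driver=(228,255,252,335),offcut=(310,220,382,266),red=(293,178,335,203)).items():print(n,int(D[y0:y1,x0:x1].max()),int((D[y0:y1,x0:x1]>50).sum()))
E
```

```text
avg [611.38 -24.19 173.42] sd [0.07 0.01 0.11] toolY -1.4736 z-tilt [-4.e-04 -0.e+00 -1.e+00] t 33.8
[(-68, 126, 121, 116), (-66, 128, 122, 116), (-64, 128, 122, 116), (-62, 127, 122, 116), (-60, 107, 93, 84), (-58, 88, 56, 35), (-56, 88, 54, 32), (-54, 90, 57, 35), (-52, 89, 56, 34), (-50, 120, 82, 53), (-48, 174, 127, 83), (-46, 179, 131, 85), (-44, 179, 133, 86), (-42, 180, 132, 86), (-40, 181, 134, 87), (-38, 180, 132, 86)]
[(38, 190, 140, 91), (40, 190, 139, 91), (42, 191, 140, 90), (44, 191, 140, 90), (46, 192, 142, 92), (48, 192, 141, 92), (50, 158, 128, 102), (52, 187, 179, 172), (54, 202, 194, 187), (56, 197, 190, 183), (58, 197, 191, 183), (60, 198, 193, 184), (62, 155, 148, 142), (64, 79, 76, 73)]
[(-68, 138, 133, 127), (-66, 137, 132, 127), (-64, 137, 132, 124), (-62, 135, 129, 123), (-60, 111, 98, 89), (-58, 85, 54, 34), (-56, 85, 53, 29), (-54, 82, 51, 30), (-52, 85, 54, 33), (-50, 123, 86, 54), (-48, 187, 138, 90), (-46, 192, 141, 91), (-44, 191, 139, 89), (-42, 193, 141, 92), (-40, 193, 141, 92), (-38, 191, 140, 92)]
[(38, 198, 146, 94), (40, 203, 149, 97), (42, 201, 
[... 1225 characters left out ...]
 200, 145, 94), (-22, 202, 148, 95), (-20, 201, 148, 95), (-18, 191, 140, 90), (-16, 187, 138, 89), (-14, 184, 134, 88), (-12, 184, 135, 89), (-10, 185, 135, 88), (-8, 185, 137, 89), (-6, 188, 138, 91), (-4, 184, 135, 86), (-2, 182, 134, 88), (0, 178, 131, 85), (2, 177, 131, 85), (4, 187, 138, 89), (6, 184, 135, 88), (8, 177, 131, 86), (10, 175, 129, 84), (12, 180, 132, 85), (14, 186, 136, 88), (16, 185, 135, 88), (18, 187, 137, 89), (20, 191, 140, 90), (22, 191, 140, 92), (24, 184, 135, 86), (26, 187, 137, 89), (28, 194, 143, 92), (30, 151, 116, 83), (32, 153, 143, 135), (34, 199, 190, 181), (36, 198, 190, 183), (38, 197, 192, 184), (40, 197, 194, 186)]
mug 9 0
driver 9 0
offcut 9 0
red 9 0
```

The plate spans jig x -50 to +50 and y ±30, touching the stop, with the jaw face at -50. The mug, screwdriver and off-cut show no pixel change.

```bash
python3 -c "
from bench import job_done
print(job_done())"
```

```text
the job is handed in; nothing more can be done
None
```

The body, spacer and knobbed plate are stacked in the jig with the jaw shut and the gripper clear. I handed the job in at about 34 s, and the bystanders were not disturbed. The final camera check covered the top plate and jaw directly. The two lower parts are inferred tight, because the 100 mm stack measures hard between jaw and stop.

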